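Clear the carton and fetch the blue parts box

ROBOT

A 6-joint arm with a two-finger parallel gripper is mounted at the origin on the work surface. World frame = base frame: x ahead of the robot, y to its left, z up, the work surface at z = 0. Lengths are in m, angles in rad, forces in N, time in s.
With the tool pointing down it reaches from about 0.3 to 0.875 m from the base axis. Payload 4.2 kg.
Tool frame: the origin (TCP) lies at the very end of the fingers, on their centre line; the grasp point (between the pads) lies 19 mm behind it; z points along the fingers, y is the line along which they close (so a half turn about z gives the same grasp; the last joint's range is limited). The gripper opens to 85 mm and grips with 20 to 120 N. Pads are 22 mm wide; open, the fingers measure 114 mm over their backs; the gripper's body (76 mm by 85 mm) begins 54 mm behind the grasp point. The pads swing forward as they close: fully open they stand 13 mm farther back than shut.
Start: joints at [-1.171, 0.32, 1.565, -0, 1.257, -0.02], TCP at [0.234, -0.525, 0.231] pointing down, gripper open.
Joint ranges: [-3.11, 3.11], [-0.84, 2.01], [0.21, 2.61], [-1.34, 4.49], [0.05, 2.63], [-2.56, 2.56]. Speed limits (rad/s): [2.57, 2.57, 3.14, 3.14, 3.14, 3.14].

INTERFACE

Orientations are given as a 3x3 rotation matrix whose columns are the frame's x, y, z axes.
In Python, from cell import env, cams gives the robot as it stands (env), with the cameras (cams).
- The arm moves only by the tool hand_motion, called as name(argument=value, ...), one argument or row to a line, values as JSON. Schema: {"type":"object","properties":{"rows":{"type":"array","items":{"type":"number"},"minItems":6,"maxItems":72},"jaw":{"type":"number"},"force":{"type":"number"},"only":{"type":"string"},"quiet":{"type":"boolean"},"lines":{"type":"string"}},"required":["rows"],"additionalProperties":false}. rows is one flat list of numbers that holds 1 to 12 rows one after another, with no inner brackets; each row has 6 numbers: dx, dy, dz in shares of 800 mm (1.0 is 800 mm), then a rotation vector rx, ry, rz in normalised numbers (1 is 2 pi rad); each row is the pose to reach, as a shift and turn from the pose commanded when the call began, along the tool's axes at that moment; what a row does not reach only later rows make up. A row lasts 1/8 s, in which the tool goes at most 0.0625 m and 0.188 rad, less where a joint would pass 70% of its speed; a pose out of reach is approached as far as the arm can. jaw is the opening from 0.0 (shut) to 1.0 (fully open), set as the call begins (left out keeps the last). The fingers move at their own pace and stop on an object; force is the grip in N (left out, the last holds). Time passes only in rows, so rows that do not move let the fingers close. The tool returns the time, the measured TCP pose, the force, the opening and the grip force at its end. only (a regular expression) keeps the lines of the reply that match it, lines (a string "A,B") keeps lines A to B, and quiet returns only ok. Shift and turn numbers lie between -1 and 1, and a call with a number outside is refused. Input that does not fit is refused with a message, and nothing moves.
- env.state(): the state, without advancing time (a new reading comes with each control period).
- cams.grab_frame(name): name is "scene" or "side" or "wrist"; returns a dict with "image" (400x640x3 uint8, red, green, blue), "intrinsics" (3x3 intrinsics, pixels), "dist" ([k1, k2, p1, p2, k3] as OpenCV has them; the pictures are not rectified), "eye" and "orientation" of the camera in the world; the wrist camera has in their place "hand_eye" (4x4, takes a point from camera to tool coordinates, whose origin is the TCP and whose axes are the flange's). Camera axes: x right, y down, z forward; pixel columns grow to the right and rows downward; lengths in m; the calibration is good to about 2 mm. A picture is of the moment at which its call begins: read the wrist's pose just before it. There is no depth.
- env.finish_job(): hands the job in; it is judged then, once.
The state is a dict: "t": time; "qpos": joint angles; "joint_velocities": joint speeds; "joint_torque": joint torques, N m; "position": TCP position; "eef_rot": TCP orientation; "contact_force": force on the tool from outside, world axes, zero at the start; "wrist_torque": the same for the moment, N m; "gripper_width": opening from 0.0 (shut) to 1.0 (fully open); "grasp_force": force on a finger pad.
Only numpy, scipy, OpenCV 4.12 (cv2) and the standard library are available. Lean on these libraries where they do the work, as an engineer would, in place of code of your own. Each camera call takes 0.05 s, during which the arm holds its last target. There are 200 camera calls.

TASK

The blue parts box stands at the back of the pine rack, blocked by the cardboard carton in front of it. Move the carton aside into the empty front place of the neighbouring bay, standing in front of the orange box, then lift out the blue box and stand it upright in the middle of the green mat. Set both down gently without dropping them, and do not disturb the orange box.

Things in the scene. Friction and masses are not known exactly. Their poses are not given: they have to be found in the camera images.
- carton: Tall brown cardboard carton with a pale tape band, 60 (x) by 64 (y) by 110 mm high, 0.25 kg, standing in the rack 2 to 10 mm in front (robot's side) of the blue box. Gripped across y from above, near its top (pads within 30 of it): over 25 free on either side. Origin: centre of its underside; z up, y along the rack's width.
- blue_box: Closed blue plastic parts box, 45 (x) by 90 (y) by 70 mm high, 0.3 kg, at the back of the rack's left or right bay. Gripped across x from above once the carton is gone: 38 is free behind it. Origin: centre of its underside, 12 above the bench; x away from the robot's side, y along the rack's width, z up. All rack rims are low: tops 17 above the base board the boxes stand on.
- orange_box: Same box and axes as the blue one, but orange, at the back of the other bay (140 mm to the side); it stays. The carton's free place is centred about 80 in front of this origin (x = -80, y = 0 in its frame), same height. The rack is a fixed pine tray, open towards the robot: two bays with a divider between, base board 290 wide, 12 thick, reaching 150 in front of the boxes' centres.
- mat: Flat green mat fixed on the bench to the robot's right, 180 by 180 mm, 4 mm thick. Origin: centre of its underside, its top 4 higher; z up. Bystanders: a metal spool 50 high left of the rack, a white mug 95 high and a red screwdriver lying beyond rack and mat.

How it is judged:
On the way:
1. the carton stands, let go, in the free place in front of the orange box (x of carton in the frame of orange_box between -0.118 and -0.053 m and y of carton in the frame of orange_box between -0.042 and 0.042 m and z of carton in the frame of orange_box between -0.006 and 0.006 m and angle between carton's own z axis and vertical below 0.17 rad and contact force between the fingers and carton below 0.1 N and linear speed of carton below 0.03 m/s), for 0.2 s.
At the end, for the whole second after the job is handed in: The blue box stands upright (within 10 degrees), at rest, centre within 35 mm of the mat's. The carton stands upright on the rack, its centre 53 to 118 mm in front of the orange box's and within 42 mm sideways. The orange box is within 20 mm of its start, upright (all of step 1 and horizontal distance between blue_box and mat below 0.035 m and z of blue_box in the frame of mat between 0 and 0.009 m and angle between each of blue_box, orange_box's own z axis and vertical below 0.17 rad and linear speed of blue_box below 0.03 m/s and distance of orange_box from where it was at the start of the episode below 0.02 m); the robot touches nothing.
It fails at once if the orange box is pushed or lifted more than 20 mm from its place (distance of orange_box from where it was at the start of the episode above 0.02 m).
It fails at once if the carton or the blue box is dropped (falls free of the fingers faster than 0.8 m/s, from some 35 mm or more) ((contact force between the fingers and carton below 0.1 N and linear speed of carton above 0.8 m/s) or (contact force between the fingers and blue_box below 0.1 N and linear speed of blue_box above 0.8 m/s)).
It also fails if it takes over 66 s, if anything falls off the work surface, if the arm or the gripper's body presses on something with over 40 N, if the wrist force passes 120 N, or if a joint passes its speed limit or range.

## Working session

There is one attempt and no reset: what is moved stays moved. The work goes in short steps, Python scripts to look and compute and a tool call to move; the robot and the scene stay as the last step left them, time stands still between calls to the robot, and variables do not carry over. Pictures are saved under pics/ and viewed, at most 10 in all, crops included, and the job is handed in when it is done.

```bash
ls; mkdir -p pics
```

Run:
```python
from cell import env, cams
import cv2,numpy as np
s=env.state();print(s['t'],s['position'],s['eef_rot'],s['gripper_width'])
ims=[]
for n in("scene","side"):
    f=cams.grab_frame(n);cv2.imwrite(f'pics/{n}0.png',f['image'][:,:,::-1]);print(n,f['intrinsics'],f['dist'],f['eye'],f['orientation'])
    np.savez(f'{n}0.npz',**f)
```

```text
cell.py
pics
0.0 [ 0.23416339 -0.52462106  0.23047276] [[ 9.13171073e-01  4.07575888e-01 -6.97630483e-04]
 [ 4.07576483e-01 -9.13169572e-01  1.65612185e-03]
 [ 3.79404044e-05 -1.79666035e-03 -9.99998385e-01]] 0.9984441475772057
scene [[375.50733118   0.         315.79358841]
 [  0.         375.50733118 206.83704942]
 [  0.           0.           1.        ]] [-0.01834646  0.          0.          0.          0.        ] [ 1.03586109 -0.56478196  0.53117497] [[ 0.7385888   0.38062378 -0.556428  ]
 [ 0.67407231 -0.42997075  0.60062607]
 [-0.0106352  -0.8186884  -0.57413953]]
side [[399.97444837   0.         320.52779297]
 [  0.         399.97444837 200.2237329 ]
 [  0.           0.           1.        ]] [-0.07888197  0.          0.          0.          0.        ] [ 0.42913131 -0.55536046  0.60017693] [[ 0.9781798  -0.1501903   0.14355194]
 [-0.20775599 -0.71149209  0.67127972]
 [ 0.00131637 -0.68645603 -0.72717012]]
```

View pics/scene0.png

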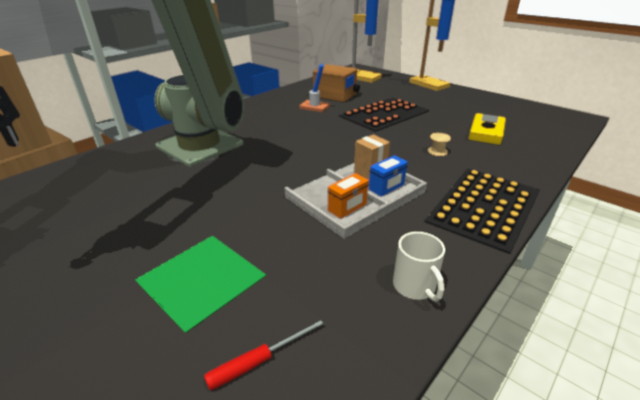

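View pics/side0.png

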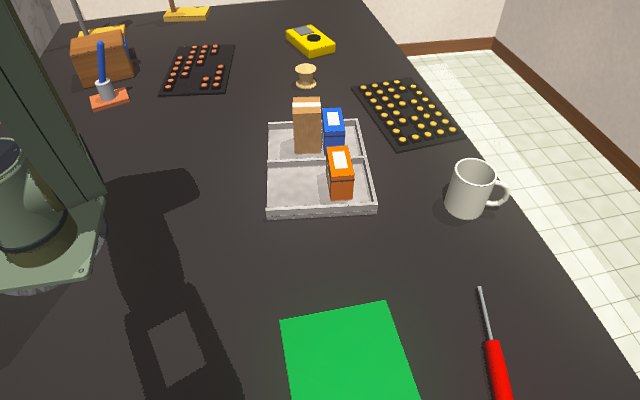

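Both views show the blue box in the left bay with the carton in front of it (side: carton around (307,125), blue (333,127)). The orange box is in the right bay at (340,172), and the mat is at the lower centre. Next I'll measure the hull corners.

Create h.py:
```python
import cv2,numpy as np
from cell import env, cams
def ray(f,uv,z):
    p=cv2.undistortPoints(np.float64(uv).reshape(-1,1,2),f['intrinsics'],f['dist']).reshape(-1,2)
    d=np.c_[p,np.ones(len(p))]@f['orientation'].T
    return f['eye']+d*((z-f['eye'][2])/d[:,2])[:,None]
R={'orange':((5,150,90),(17,255,255)),'blue':((105,120,60),(125,255,255)),'green':((55,120,60),(85,255,255)),'brown':((5,60,60),(22,149,255))}
def hull(im,c,roi=None):
    m=cv2.inRange(cv2.cvtColor(im,cv2.COLOR_RGB2HSV),*R[c])
    if roi:
        k=np.zeros_like(m);x0,y0,x1,y1=roi;k[y0:y1,x0:x1]=1;m=m*k
    m=cv2.morphologyEx(m,cv2.MORPH_CLOSE,np.ones((3,3)))
    cs,_=cv2.findContours(m,cv2.RETR_EXTERNAL,cv2.CHAIN_APPROX_NONE)
    h=cv2.convexHull(max(cs,key=cv2.contourArea));return cv2.approxPolyDP(h,2.0,True).reshape(-1,2)
def wrist():
    s=env.state();f=cams.grab_frame('wrist');H=f['hand_eye']
    T=np.eye(4);T[:3,:3]=s['eef_rot'];T[:3,3]=s['position'];W=T@H
    f['eye']=W[:3,3];f['orientation']=W[:3,:3];return s,f
```

Run:
```python
from h import *
np.set_printoptions(precision=4,suppress=True)
for n,rois in(('scene',{'orange':(320,165,380,225),'blue':(365,145,415,205),'brown':(345,130,393,180)}),('side',{'orange':(315,135,365,205),'blue':(315,95,350,155),'brown':(285,90,325,160)})):
    f=dict(np.load(n+'0.npz'))
    for c,r in rois.items():
        h=hull(f['image'],c,r);t=.122 if c=='brown' else .082
        print(n,c);print(np.c_[h,ray(f,h,t)[:,:2],ray(f,h,.012)[:,:2]])
    h=hull(f['image'],'green');print(n,'green');print(np.c_[h,ray(f,h,.004)[:,:2]])
    x0,y0,x1,y1=(280,120,440,240) if n=='scene' else(255,85,385,225)
    cv2.imwrite(f'pics/{n}crop.png',cv2.resize(f['image'][y0:y1,x0:x1,::-1],None,fx=4 if n=='side' else 5,fy=4 if n=='side' else 5,interpolation=cv2.INTER_NEAREST))
```

```text
scene orange
[[356.     172.       0.5747   0.0764   0.5028   0.1763]
 [367.     178.       0.611    0.0709   0.5448   0.17  ]
 [366.     201.       0.6659  -0.0082   0.6083   0.0786]
 [339.     217.       0.6593  -0.0903   0.6006  -0.0163]
 [328.     209.       0.6247  -0.0839   0.5606  -0.009 ]
 [329.     186.       0.5676  -0.0145   0.4946   0.0713]]
scene blue
[[406.     160.       0.6323   0.2082   0.5694   0.3287]
 [403.     184.       0.6881   0.1033   0.6338   0.2074]
 [381.     195.       0.6765   0.0323   0.6205   0.1253]
 [369.     188.       0.6402   0.0383   0.5786   0.1323]
 [372.     165.       0.5832   0.1301   0.5126   0.2384]
 [393.     155.       0.5927   0.2099   0.5236   0.3306]]
scene brown
[[378.     146.       0.5782   0.1574   0.4551   0.3516]
 [377.     160.       0.6182   0.0954   0.506    0.2729]
 [368.     179.       0.6529   0.0124   0.5499   0.1675]
 [345.     179.       0.6164  -0.0198   0.5036   0.1267]
 [355.     140.       0.5146   0.1476   0.3745   0.3391]
 [362.     138.       0.5208   0.169    0.3823   0.3662]]
scene green
[[213.     236.       0
[... 435 characters left out ...]
e blue
[[340.     107.       0.6364   0.2019   0.6644   0.3042]
 [344.     127.       0.6263   0.1254   0.6529   0.2174]
 [343.     144.       0.6098   0.0691   0.6342   0.1535]
 [325.     154.       0.5666   0.0456   0.5852   0.1268]
 [322.     109.       0.5942   0.2024   0.6165   0.3047]]
side brown
[[324.     107.       0.5872   0.1504   0.6235   0.3127]
 [320.     152.       0.5482   0.0068   0.5755   0.1361]
 [295.     153.       0.5022   0.0135   0.5191   0.1444]
 [292.     108.       0.5202   0.1607   0.5412   0.3255]]
side green
[[385.     300.       0.6045  -0.2512]
 [421.     399.       0.6058  -0.4143]
 [291.     399.       0.4256  -0.3748]
 [279.     320.       0.4265  -0.2503]]
```

View pics/sidecrop.png

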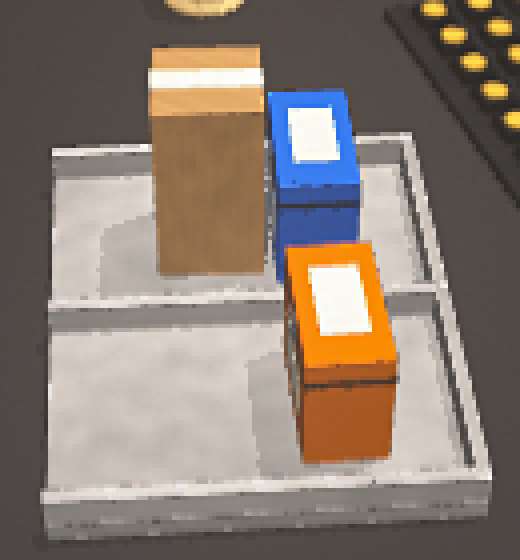

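The side crop shows the carton standing upright in the left bay, with its top face near (307,105), and the front place of the right bay empty. The rack is yawed about -0.09 rad. I'll go above the rack for a wrist view.

The manual's scale: shifts go in shares of 800 mm and turns go in shares of 2 pi rad. Converting my numbers, 0.543 m / 0.8 = 0.6788, -0.442 m / 0.8 = -0.5525, 0.51 rad / 6.2832 = 0.0812.

hand_motion(
  rows=[0.25, -0.1875, -0.125, 0, 0, 0.0318, 0.6788, -0.5525, -0.2125, 0, 0, 0.0812, 0.6788, -0.5525, -0.2125, 0, 0, 0.0812, 0.6788, -0.5525, -0.2125, 0, 0, 0.0812, 0.6788, -0.5525, -0.2125, 0, 0, 0.0812, 0.6788, -0.5525, -0.2125, 0, 0, 0.0812, 0.6788, -0.5525, -0.2125, 0, 0, 0.0812, 0.6788, -0.5525, -0.2125, 0, 0, 0.0812, 0.6788, -0.5525, -0.2125, 0, 0, 0.0812, 0.6788, -0.5525, -0.2125, 0, 0, 0.0812, 0.6788, -0.5525, -0.2125, 0, 0, 0.0812, 0.6788, -0.5525, -0.2125, 0, 0, 0.0812],
  jaw=1.0,
  force=40,
)

```text
t: 1.6
position: [0.5509, 0.1026, 0.4011]
eef_rot: [[0.996, -0.088, -0.0], [-0.088, -0.996, 0.0], [-0.0, -0.0, -1.0]]
contact_force: [0.2, -0.8, -0.7]
gripper_width: 1.0
grasp_force: 0.0
```

hand_motion(
  rows=[0, 0, 0, 0, 0, 0, 0, 0, 0, 0, 0, 0],
)

```text
t: 1.85
position: [0.5497, 0.0994, 0.4007]
eef_rot: [[0.996, -0.09, -0.001], [-0.09, -0.996, -0.001], [-0.001, 0.001, -1.0]]
contact_force: [-1.1, -0.4, -0.5]
gripper_width: 1.001
grasp_force: 0.0
```

Run:
```python
from h import *
s,f=wrist();print(s['position'],s['eef_rot'],s['qpos'],f['eye'])
np.savez('w1.npz',**f);cv2.imwrite('pics/w1.png',f['image'][:,:,::-1])
```

```text
[0.54965768 0.0994015  0.40067997] [[ 9.95926594e-01 -9.01557413e-02 -1.47022485e-03]
 [-9.01570507e-02 -9.95927198e-01 -8.49913187e-04]
 [-1.38761236e-03  9.79002282e-04 -9.99998558e-01]] [ 1.58665246e-01  2.40956100e-01  1.25996332e+00 -6.08494572e-04
  1.64225927e+00  1.81969765e+00] [0.62717266 0.0921327  0.5436969 ]
```

View pics/w1.png

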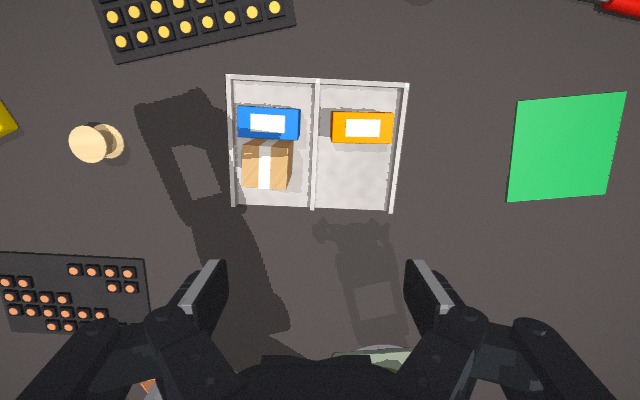

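The wrist view from above shows blue at (268,122), the carton at (266,165), orange at (362,127) and the front-right place free at (350,180). Now I'll compute positions from this view.

Run:
```python
from h import *
np.set_printoptions(precision=4,suppress=True)
f=dict(np.load('w1.npz'))
print(f['intrinsics'][0],f['orientation'][:,2])
for c,r,t in(('orange',(325,100,400,155),.082),('blue',(230,95,305,145),.082),('brown',(235,138,300,195),.122)):
    h=hull(f['image'],c,r);print(c);print(np.c_[h,ray(f,h,t)[:,:2],ray(f,h,.012)[:,:2]])
h=hull(f['image'],'green');g=ray(f,h,.004);print('green',g[:,:2],g.mean(0))
print('rack rim',ray(f,[(227,75),(408,83),(393,213),(232,207),(316,80),(314,209)],.029)[:,:2])
x0,y0,x1,y1=220,65,415,220
cv2.imwrite('pics/w1c.png',cv2.resize(f['image'][y0:y1,x0:x1,::-1],None,fx=3.8,fy=3.8,interpolation=cv2.INTER_CUBIC))
```

```text
[303.9445   0.     315.5881] [-0.3049  0.0268 -0.952 ]
orange
[[339.     111.       0.6169   0.0585   0.6153   0.0534]
 [331.     137.       0.581    0.0729   0.5739   0.0699]
 [331.     111.       0.6179   0.0701   0.6165   0.0668]]
blue
[[237.     106.       0.6371   0.205    0.6386   0.2221]
 [299.     109.       0.6249   0.1161   0.6245   0.1198]
 [297.     139.       0.5826   0.1237   0.5758   0.1284]
 [238.     136.       0.5949   0.2107   0.59     0.2286]]
brown
[[293.     141.       0.5843   0.1267   0.5731   0.1357]
 [291.     174.       0.5389   0.1347   0.5158   0.1457]
 [286.     188.       0.5192   0.1441   0.491    0.1577]
 [270.     188.       0.5213   0.167    0.4936   0.1865]
 [271.     147.       0.5789   0.1577   0.5663   0.1748]
 [278.     140.       0.5875   0.1469   0.5771   0.1612]]
green [[ 0.6039 -0.4262]
 [ 0.4266 -0.4248]
 [ 0.4272 -0.2461]
 [ 0.6043 -0.2467]] [ 0.5155 -0.336   0.004 ]
rack rim [[ 0.6853  0.2257]
 [ 0.6481 -0.0566]
 [ 0.4319 -0.0303]
 [ 0.4693  0.2558]
 [ 0.6655  0.0876]
 [ 0.4523  0.1104]]
```

View pics/w1c.png

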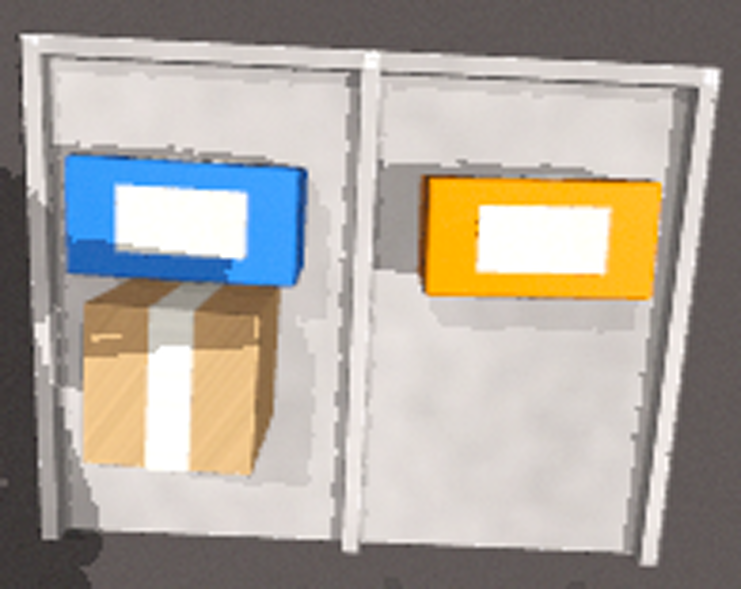

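The crop shows the carton's top face with front edge at roughly (85,460) to (250,472) and back edge near row 305. The blue and orange tops are clear. I'll cast those corners.

Run:
```python
from h import *
np.set_printoptions(precision=4,suppress=True)
f=dict(np.load('w1.npz'));g=lambda p:np.float64(p)/3.8+(220-.3,65-.3)
print('carton BL FL FR BR',ray(f,g([(85,303),(85,460),(250,472),(262,307)]),.122)[:,:2])
print('blue BL BR FR FL',ray(f,g([(67,155),(304,167),(296,286),(66,272)]),.082)[:,:2])
print('orange BL BR FR FL',ray(f,g([(428,178),(660,184),(652,299),(426,293)]),.082)[:,:2])
s=dict(np.load('side0.npz'));h=lambda p:np.float64(p)/4+(254.6,84.6)
print('side carton BL BR FR FL',ray(s,h([(150,48),(260,46),(264,115),(148,115)]),.122)[:,:2])
```

```text
carton BL FL FR BR [[0.586  0.1967]
 [0.5282 0.2063]
 [0.5179 0.145 ]
 [0.5788 0.1333]]
blue BL BR FR FL [[0.6377 0.2044]
 [0.6253 0.1151]
 [0.5811 0.1229]
 [0.5946 0.2121]]
orange BL BR FR FL [[ 0.617   0.0682]
 [ 0.6068 -0.0202]
 [ 0.5634 -0.0165]
 [ 0.5738  0.0722]]
side carton BL BR FR FL [[0.5275 0.2046]
 [0.5868 0.194 ]
 [0.5753 0.1289]
 [0.5163 0.1414]]
```

Carton is at (0.552, 0.169) with yaw -0.17, blue at (0.610, 0.164) with yaw -0.15, orange at (0.590, 0.026) with yaw -0.11, and the mat at (0.5155, -0.336). I'll move above the carton.

In the tool's units: 0.21 m / 0.8 = 0.2625, -0.004 m / 0.8 = -0.005, 0.08 rad / 6.2832 = 0.0127.

hand_motion(
  rows=[-0.005, -0.0875, 0.075, 0, 0, 0.0127, -0.005, -0.0875, 0.15, 0, 0, 0.0127, -0.005, -0.0875, 0.225, 0, 0, 0.0127, -0.005, -0.0875, 0.2625, 0, 0, 0.0127, -0.005, -0.0875, 0.2625, 0, 0, 0.0127, -0.005, -0.0875, 0.2625, 0, 0, 0.0127, -0.005, -0.0875, 0.2625, 0, 0, 0.0127],
)

```text
t: 2.78
position: [0.5539, 0.1699, 0.1941]
eef_rot: [[0.985, -0.17, 0.005], [-0.17, -0.985, 0.001], [0.005, -0.002, -1.0]]
contact_force: [-0.1, 0.4, -0.7]
gripper_width: 0.999
grasp_force: 0.0
```

```bash
python3 -c "
from h import *
s,f=wrist();print(s['position'],s['eef_rot']);cv2.imwrite('pics/w2.png',f['image'][:,:,::-1])"
```

```text
[0.55389281 0.16987143 0.1941163 ] [[ 0.98542055 -0.17005862  0.00513782]
 [-0.17006748 -0.98543151  0.00133799]
 [ 0.00483543 -0.00219226 -0.99998591]]
```

View pics/w2.png

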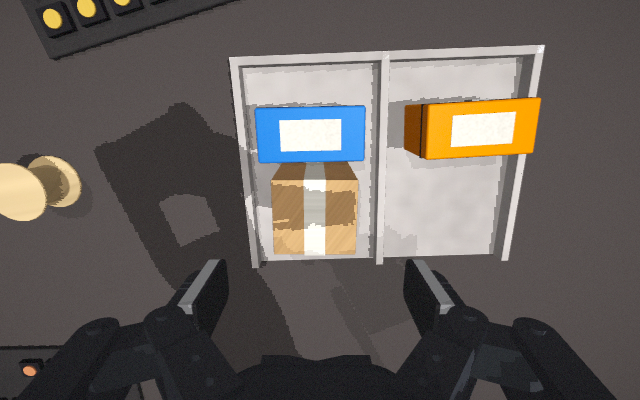

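The carton top (272–358, centre x≈315) is centred between the fingers and aligned with them. Descend and grip.

In the tool's units: 0.116 m / 0.8 = 0.145, 0.11 m / 0.8 = 0.1375.

hand_motion(
  rows=[-0.0013, 0, 0.05, 0, 0, 0, -0.0013, 0, 0.1, 0, 0, 0, -0.0013, 0, 0.1375, 0, 0, 0, -0.0013, 0, 0.145, 0, 0, 0, -0.0013, 0, 0.145, 0, 0, 0, -0.0013, 0, 0.145, 0, 0, 0],
)

```text
t: 3.58
position: [0.5527, 0.1704, 0.0771]
eef_rot: [[0.986, -0.169, 0.003], [-0.169, -0.986, 0.001], [0.003, -0.001, -1.0]]
contact_force: [0.6, 0.6, -0.2]
gripper_width: 0.999
grasp_force: 0.0
```

hand_motion(
  rows=[0, 0, 0, 0, 0, 0, 0, 0, 0, 0, 0, 0, 0, 0, 0, 0, 0, 0, 0, 0, 0, 0, 0, 0, 0, 0, 0, 0, 0, 0, 0, 0, 0, 0, 0, 0],
  jaw=0.0,
  force=35,
)

```text
t: 4.32
position: [0.5522, 0.1705, 0.0765]
eef_rot: [[0.986, -0.169, 0.002], [-0.169, -0.986, 0.001], [0.002, -0.001, -1.0]]
contact_force: [0.1, 2.4, 5.9]
gripper_width: 0.744
grasp_force: 38.4
```

In the tool's units: 0.14 m / 0.8 = 0.175, -0.06 m / 0.8 = -0.075, -0.06 rad / 6.2832 = -0.0095.

hand_motion(
  rows=[0, 0, -0.0125, 0, 0, 0, 0, 0, -0.0375, 0, 0, 0, 0, 0, -0.0625, 0, 0, 0, -0.025, 0, -0.075, 0, 0, 0, -0.05, 0, -0.075, 0, 0, 0, -0.0563, 0.025, -0.075, 0, 0, -0.0016, -0.05, 0.0625, -0.075, 0, 0, -0.0048, -0.0375, 0.1, -0.075, 0, 0, -0.0095, -0.0313, 0.1375, -0.075, 0, 0, -0.0095, -0.0275, 0.1625, -0.075, 0, 0, -0.0095, -0.0275, 0.175, -0.075, 0, 0, -0.0095, -0.0275, 0.175, -0.075, 0, 0, -0.0095],
  force=35,
)

```text
t: 5.82
position: [0.5049, 0.0359, 0.1351]
eef_rot: [[0.994, -0.111, -0.001], [-0.111, -0.994, 0.0], [-0.001, -0.0, -1.0]]
contact_force: [-0.5, -0.1, -2.7]
gripper_width: 0.745
grasp_force: 39.6
```

hand_motion(
  rows=[0, 0, 0, 0, 0, 0, 0, 0, 0, 0, 0, 0],
)

```text
t: 6.08
position: [0.506, 0.0365, 0.1353]
eef_rot: [[0.994, -0.109, -0.0], [-0.109, -0.994, 0.0], [-0.0, -0.0, -1.0]]
contact_force: [-0.1, -0.4, -2.0]
gripper_width: 0.747
grasp_force: 39.6
```

```bash
python3 -c "
from h import *
f=cams.grab_frame('side');np.savez('s3.npz',**f);cv2.imwrite('pics/s3.png',cv2.resize(f['image'][60:235,240:400,::-1],None,fx=3.4,fy=3.4))"
```

```text
(no output)
```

View pics/s3.png

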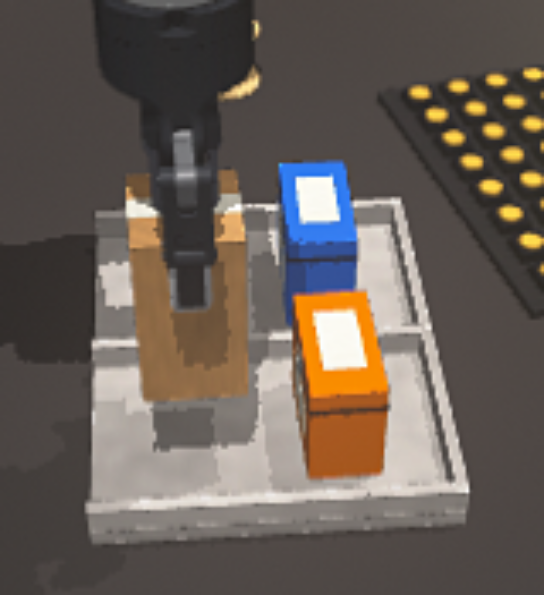

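The carton hangs upright above the free place (crop (195,300)), and the blue and orange boxes are undisturbed. Lower it.

In the tool's units: 0.059 m / 0.8 = 0.0738, 0.058 m / 0.8 = 0.0725.

hand_motion(
  rows=[0, 0, 0.025, 0, 0, 0, 0, 0, 0.05, 0, 0, 0, 0, 0, 0.0625, 0, 0, 0, 0, 0, 0.0675, 0, 0, 0, 0, 0, 0.0713, 0, 0, 0, 0, 0, 0.0725, 0, 0, 0, 0, 0, 0.0738, 0, 0, 0, 0, 0, 0.0738, 0, 0, 0],
)

```text
t: 7.12
position: [0.5062, 0.0359, 0.0766]
eef_rot: [[0.994, -0.11, 0.001], [-0.11, -0.994, -0.0], [0.001, -0.0, -1.0]]
contact_force: [-0.5, -0.2, -1.9]
gripper_width: 0.744
grasp_force: 39.6
```

In the tool's units: 0.0015 m / 0.8 = 0.0019, 0.001 m / 0.8 = 0.0013.

hand_motion(
  rows=[0, 0, 0.0013, 0, 0, 0, 0, 0, 0.0013, 0, 0, 0, 0, 0, 0.0019, 0, 0, 0, 0, 0, 0.0019, 0, 0, 0],
)

```text
t: 7.62
position: [0.5063, 0.0359, 0.0764]
eef_rot: [[0.994, -0.11, 0.001], [-0.11, -0.994, -0.0], [0.001, -0.0, -1.0]]
contact_force: [-3.6, 0.4, 9.3]
gripper_width: 0.752
grasp_force: 40.5
```

Seated (contact +9 N). Release partway, then fully, then rise.

hand_motion(
  rows=[0, 0, 0, 0, 0, 0, 0, 0, 0, 0, 0, 0, 0, 0, 0, 0, 0, 0, 0, 0, 0, 0, 0, 0, 0, 0, 0, 0, 0, 0, 0, 0, 0, 0, 0, 0],
  jaw=1.0,
)

```text
t: 8.38
position: [0.506, 0.0358, 0.0747]
eef_rot: [[0.994, -0.11, -0.0], [-0.11, -0.994, -0.0], [-0.0, 0.0, -1.0]]
contact_force: [0.3, -0.0, -0.4]
gripper_width: 1.001
grasp_force: 0.0
```

hand_motion(
  rows=[0, 0, -0.025, 0, 0, 0, 0, 0, -0.0625, 0, 0, 0, 0, 0, -0.125, 0, 0, 0, 0, 0, -0.1875, 0, 0, 0, 0, 0, -0.25, 0, 0, 0, 0, 0, -0.25, 0, 0, 0, 0, 0, -0.25, 0, 0, 0],
)

```text
t: 9.25
position: [0.5054, 0.0358, 0.274]
eef_rot: [[0.994, -0.11, -0.001], [-0.11, -0.994, -0.0], [-0.001, 0.0, -1.0]]
contact_force: [-0.2, 0.0, -0.3]
gripper_width: 1.001
grasp_force: 0.0
```

Run:
```python
from h import *
np.set_printoptions(precision=4,suppress=True)
s,f=wrist();np.savez('w4.npz',**f);print(s['position'],s['eef_rot'],s['qpos'])
x0,y0,x1,y1=170,40,450,250
cv2.imwrite('pics/w4.png',cv2.resize(f['image'][y0:y1,x0:x1,::-1],None,fx=2.8,fy=2.8,interpolation=cv2.INTER_CUBIC))
```

```text
[0.5054 0.0358 0.274 ] [[ 0.9939 -0.11   -0.0013]
 [-0.11   -0.9939 -0.0001]
 [-0.0013  0.0003 -1.    ]] [ 0.0481  0.1866  1.639  -0.0001  1.3173  1.7291]
```

View pics/w4.png

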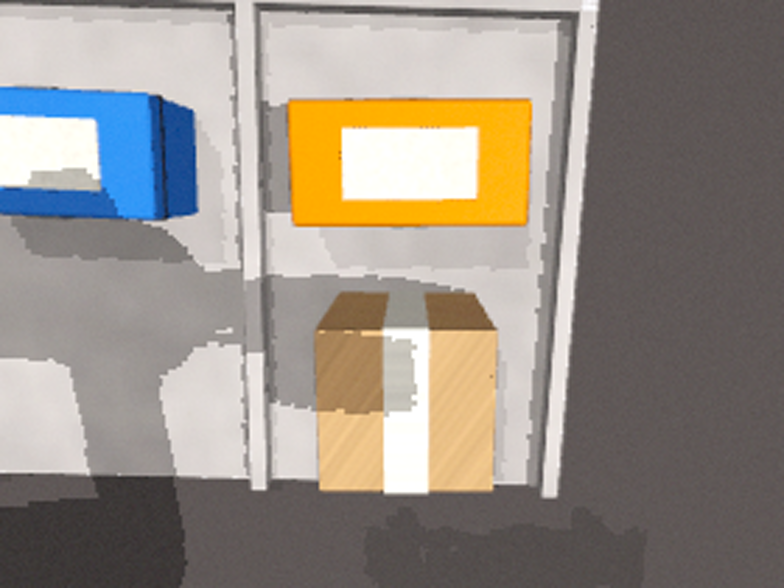

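The carton stands in front of the orange box (top face (318–495, 330–490) in the crop), clear of it and inside the bay. Next I'll go over the blue box and turn the wrist.

In the tool's units: -0.139 m / 0.8 = -0.1738, -0.12 m / 0.8 = -0.15, -1.53 rad / 6.2832 = -0.2435.

hand_motion(
  rows=[0.05, -0.075, 0, 0, 0, -0.0286, 0.1125, -0.15, 0, 0, 0, -0.0573, 0.1125, -0.1738, 0.0375, 0, 0, -0.0859, 0.1125, -0.1738, 0.0625, 0, 0, -0.1146, 0.1125, -0.1738, 0.0875, 0, 0, -0.1432, 0.1125, -0.1738, 0.1, 0, 0, -0.1719, 0.1125, -0.1738, 0.1125, 0, 0, -0.2005, 0.1125, -0.1738, 0.1125, 0, 0, -0.2292, 0.1125, -0.1738, 0.1125, 0, 0, -0.2435, 0.1125, -0.1738, 0.1125, 0, 0, -0.2435, 0.1125, -0.1738, 0.1125, 0, 0, -0.2435, 0.1125, -0.1738, 0.1125, 0, 0, -0.2435],
)

```text
t: 10.8
position: [0.6106, 0.164, 0.1844]
eef_rot: [[0.151, 0.989, -0.001], [0.989, -0.151, -0.0], [-0.0, -0.001, -1.0]]
contact_force: [0.0, 0.2, 0.1]
gripper_width: 0.995
grasp_force: 0.0
```

Run:
```python
from h import *
np.set_printoptions(precision=4,suppress=True)
s,f=wrist();np.savez('w5.npz',**f);print(s['position'],s['eef_rot'],s['qpos'])
h=hull(f['image'],'blue');print(np.c_[h,ray(f,h,.082)[:,:2],ray(f,h,.012)[:,:2]])
cv2.imwrite('pics/w5.png',f['image'][:,:,::-1])
```

```text
[0.6106 0.164  0.1844] [[ 0.1511  0.9885 -0.0007]
 [ 0.9885 -0.1511 -0.0003]
 [-0.0004 -0.0006 -1.    ]] [ 0.2443  0.4401  1.4974 -0.0001  1.2048  0.3961]
[[336.     140.       0.6341   0.2131   0.6375   0.2053]
 [342.     151.       0.6377   0.2038   0.6422   0.1932]
 [340.     246.       0.6255   0.1208   0.6264   0.0866]
 [338.     249.       0.6234   0.1181   0.6237   0.0832]
 [292.     249.       0.5829   0.1243   0.5717   0.0911]
 [289.     147.       0.5962   0.2133   0.5888   0.2055]
 [297.     140.       0.6034   0.2178   0.5981   0.2113]]
```

View pics/w5.png

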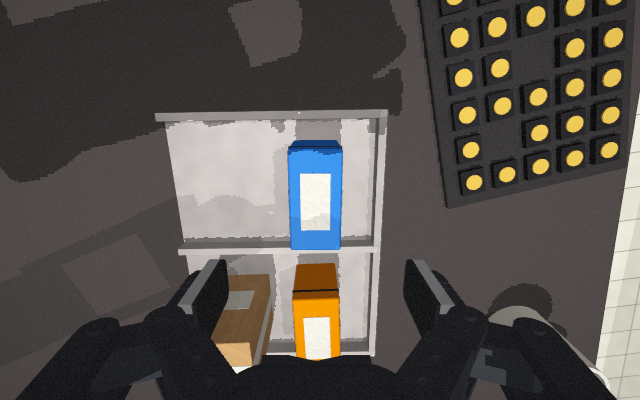

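The blue box top (289–342, 147–249) is centred between the fingers at (0.610, 0.165), yaw -0.155. Descend and grip.

In the tool's units: 0.142 m / 0.8 = 0.1775, 0.135 m / 0.8 = 0.1688.

hand_motion(
  rows=[0, 0, 0.05, 0, 0, 0, 0, 0, 0.1, 0, 0, 0, 0, 0, 0.1375, 0, 0, 0, 0, 0, 0.1688, 0, 0, 0, 0, 0, 0.1775, 0, 0, 0, 0, 0, 0.1775, 0, 0, 0, 0, 0, 0.1775, 0, 0, 0],
)

```text
t: 11.72
position: [0.6116, 0.1643, 0.0441]
eef_rot: [[0.151, 0.989, 0.002], [0.989, -0.151, 0.001], [0.001, 0.002, -1.0]]
contact_force: [1.0, 0.6, 0.5]
gripper_width: 1.001
grasp_force: 0.0
```

hand_motion(
  rows=[0, 0, 0, 0, 0, 0, 0, 0, 0, 0, 0, 0, 0, 0, 0, 0, 0, 0, 0, 0, 0, 0, 0, 0, 0, 0, 0, 0, 0, 0, 0, 0, 0, 0, 0, 0, 0, 0, 0, 0, 0, 0],
  jaw=0.0,
  force=40,
)

```text
t: 12.6
position: [0.6109, 0.1642, 0.0434]
eef_rot: [[0.15, 0.989, 0.001], [0.989, -0.15, 0.0], [0.0, 0.001, -1.0]]
contact_force: [-1.0, -0.0, 5.9]
gripper_width: 0.518
grasp_force: 43.0
```

In the tool's units: -0.15 m / 0.8 = -0.1875, -0.14 m / 0.8 = -0.175.

hand_motion(
  rows=[0, 0, -0.0125, 0, 0, 0, 0, 0, -0.0375, 0, 0, 0, 0, 0, -0.075, 0, 0, 0, 0, 0, -0.1125, 0, 0, 0, 0, 0, -0.15, 0, 0, 0, 0, 0, -0.175, 0, 0, 0, 0, 0, -0.1875, 0, 0, 0, 0, 0, -0.1875, 0, 0, 0],
)

```text
t: 13.6
position: [0.6107, 0.1641, 0.1928]
eef_rot: [[0.15, 0.989, 0.0], [0.989, -0.15, -0.0], [-0.0, 0.0, -1.0]]
contact_force: [-0.3, -0.8, -3.1]
gripper_width: 0.521
grasp_force: 42.2
```

hand_motion(
  rows=[-0.025, 0, 0, 0, 0, 0, -0.075, -0.0025, 0, 0, 0, 0, -0.1375, -0.005, 0, 0, 0, 0, -0.2, -0.0075, 0, 0, 0, 0, -0.2625, -0.01, 0, 0, 0, 0, -0.325, -0.0125, 0, 0, 0, 0, -0.3875, -0.015, 0, 0, 0, 0, -0.45, -0.0175, 0, 0, 0, 0, -0.5125, -0.02, 0, 0, 0, 0, -0.575, -0.0225, 0, 0, 0, 0, -0.6188, -0.0238, 0, 0, 0, 0, -0.6363, -0.0238, 0, 0, 0, 0],
)

```text
t: 15.1
position: [0.5134, -0.3384, 0.1916]
eef_rot: [[0.153, 0.988, -0.002], [0.988, -0.153, 0.001], [0.001, -0.002, -1.0]]
contact_force: [0.2, -0.2, -3.7]
gripper_width: 0.522
grasp_force: 42.2
```

hand_motion(
  rows=[0, 0, 0.025, 0, 0, 0, 0, 0, 0.075, 0, 0, 0, 0, 0, 0.125, 0, 0, 0, 0, 0, 0.15, 0, 0, 0, 0, 0, 0.1625, 0, 0, 0, 0, 0, 0.1625, 0, 0, 0],
)

```text
t: 15.85
position: [0.5151, -0.3359, 0.0624]
eef_rot: [[0.15, 0.989, -0.001], [0.989, -0.15, 0.001], [0.001, -0.001, -1.0]]
contact_force: [0.7, -0.6, -2.4]
gripper_width: 0.522
grasp_force: 42.1
```

In the tool's units: 0.026 m / 0.8 = 0.0325, 0.025 m / 0.8 = 0.0313.

hand_motion(
  rows=[0, 0, 0.0125, 0, 0, 0, 0, 0, 0.0225, 0, 0, 0, 0, 0, 0.0275, 0, 0, 0, 0, 0, 0.03, 0, 0, 0, 0, 0, 0.0313, 0, 0, 0, 0, 0, 0.0325, 0, 0, 0, 0, 0, 0.0325, 0, 0, 0],
)

```text
t: 16.73
position: [0.5155, -0.3363, 0.0369]
eef_rot: [[0.15, 0.989, 0.0], [0.989, -0.15, -0.0], [-0.0, 0.0, -1.0]]
contact_force: [-0.8, 1.3, -2.3]
gripper_width: 0.521
grasp_force: 42.1
```

hand_motion(
  rows=[0, 0, 0.0006, 0, 0, 0, 0, 0, 0.0013, 0, 0, 0, 0, 0, 0.0013, 0, 0, 0],
)

```text
t: 17.1
position: [0.5154, -0.3363, 0.0358]
eef_rot: [[0.15, 0.989, -0.0], [0.989, -0.15, -0.0], [-0.0, -0.0, -1.0]]
contact_force: [0.3, -0.7, -3.5]
gripper_width: 0.521
grasp_force: 42.1
```

In the tool's units: 0.0013 m / 0.8 = 0.0016, 0.001 m / 0.8 = 0.0013.

hand_motion(
  rows=[0, 0, 0.0006, 0, 0, 0, 0, 0, 0.0013, 0, 0, 0, 0, 0, 0.0016, 0, 0, 0, 0, 0, 0.0016, 0, 0, 0],
)

```text
t: 17.6
position: [0.5155, -0.3363, 0.0354]
eef_rot: [[0.15, 0.989, 0.0], [0.989, -0.15, -0.0], [-0.0, 0.0, -1.0]]
contact_force: [-2.6, 0.6, 5.1]
gripper_width: 0.522
grasp_force: 43.1
```

Seated. Release, rise and check.

hand_motion(
  rows=[0, 0, 0, 0, 0, 0, 0, 0, 0, 0, 0, 0, 0, 0, 0, 0, 0, 0, 0, 0, 0, 0, 0, 0, 0, 0, 0, 0, 0, 0, 0, 0, 0, 0, 0, 0, 0, 0, 0, 0, 0, 0],
  jaw=1.0,
)

```text
t: 18.48
position: [0.5154, -0.3363, 0.0345]
eef_rot: [[0.15, 0.989, 0.0], [0.989, -0.15, -0.0], [-0.0, 0.0, -1.0]]
contact_force: [0.8, -0.6, -0.3]
gripper_width: 1.002
grasp_force: 0.0
```

hand_motion(
  rows=[0, 0, -0.025, 0, 0, 0, 0, 0, -0.0625, 0, 0, 0, 0, 0, -0.125, 0, 0, 0, 0, 0, -0.1875, 0, 0, 0, 0, 0, -0.25, 0, 0, 0, 0, 0, -0.25, 0, 0, 0, 0, 0, -0.25, 0, 0, 0, 0, 0, -0.25, 0, 0, 0],
)

```text
t: 19.48
position: [0.5147, -0.3358, 0.2327]
eef_rot: [[0.15, 0.989, -0.003], [0.989, -0.15, 0.002], [0.001, -0.003, -1.0]]
contact_force: [-0.5, 0.2, -0.7]
gripper_width: 1.002
grasp_force: 0.0
```

Run:
```python
from h import *
f=cams.grab_frame('scene');cv2.imwrite('pics/s6.png',f['image'][:,:,::-1])
```

```text
(no output)
```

View pics/s6.png

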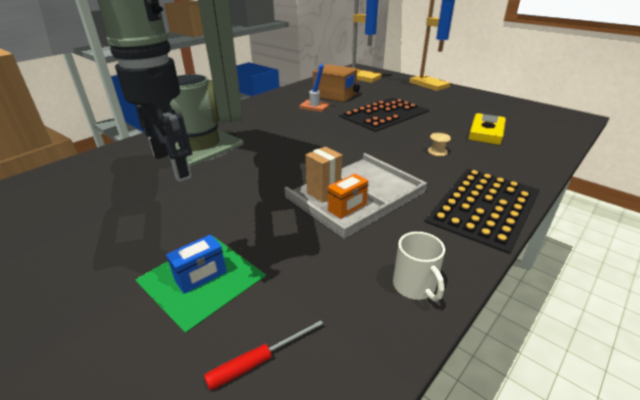

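The blue box stands upright in the middle of the mat (around (197,263)). The carton stands at (323,175) in front of the orange box, which hasn't moved, and the gripper is clear of everything.

```bash
python3 -c "
from cell import env, cams
print(env.finish_job())"
```

```text
the job is handed in; nothing more can be done
None
```

The job is handed in at about 19.5 s, with no verdict returned: the carton stands in front of the orange box, the blue box is upright in the middle of the mat, and the orange box looks unmoved in the last picture.

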